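Open the ratchet bookend that holds the tiles

TASK

Open the ratchet bookend so that the row of tiles stands free: press the release pad on top of the sliding jaw and, keeping it pressed, push the jaw fully back along its bar to the end block, then let go so that the pad springs up again. Only press and push, pick nothing up; leave the tiles standing where they are and do not disturb anything else on the table.

Things in the scene. Friction and masses are not known exactly. Their poses are not given: they have to be found in the camera images.
- holder: Ratchet bookend for tiles, fixed to the table: grey steel base plate 90 (x) x 300 (y) x 4 mm, with a fixed end plate 48 mm tall at its -y end; origin at the centre of its underside, z up. A bright steel bar with a ladder of slots runs along y at x = +22 mm, 22 to 28 mm above the table. The tiles stand beside the bar (x = -20 mm), between the fixed end plate and the sliding jaw. The jaw opens (goes back) in the +y direction of this frame
- jaw (a joint): how far the sliding jaw has gone back along the bar, m: 0 = nearest the tiles, 0.110 = fully back, carriage against the black end block. The jaw is a grey steel plate 52 mm tall at the front of a black carriage 40 (x) x 64 (y) mm which rides on the bar. About 2.5 N of friction, so it stays where it is left. With the release up, the ratchet pawl stops the jaw from going back (after at most about 9 mm of slack, and even under strong pushing) but lets it click towards the tiles
- release (a joint): how far the sprung release pad is pressed down, m: 0 = up, 0.009 = fully down on its stop. 2.4 N starts it, 6 N takes it fully down. The pawl is clear of the slots from about 0.0045 on; the pad must be kept down beyond that while the jaw is being pushed back. It springs up by itself when let go (it may sit at up to 0.004 where the pawl rests on the web between two slots)
- pad_top (a point): centre of the top face of the release pad, a grey ribbed flat pad 30 (x) x 44 (y) mm on top of the jaw's carriage, with its top 58 mm above the table when up and 49 mm when fully down; moves with the pad and the jaw. It is pressed straight down from above and open to the front and sides; the carriage's side cheeks beside it are 47 mm high
- thumb_stop (a point): centre of the front (-y) face of the thumb stop, the black upright 36 (x) x 8 (y) mm at the rear (+y) end of the carriage, directly behind the pad (its front face is 24 mm from the pad's centre, 2 mm behind the pad's rear edge); its top is 78 mm above the table, this point 68 mm. A fingertip that presses the pad pushes against this face to move the jaw back (+y)
- end_block (a point): centre of the top front edge of the black end block that ends the bar's +y end, 46 mm high; the carriage's rear face meets it when the jaw is fully back
- row_tile1: cream tile number 1 from the fixed end plate in the row standing in the bookend, 28 wide (x) x 22 thick (y) x 38 mm tall; origin at the centre of its underside. Loose, stands by itself
- row_tile2: cream tile number 2 from the fixed end plate in the row standing in the bookend, 28 wide (x) x 22 thick (y) x 38 mm tall; origin at the centre of its underside. Loose, stands by itself
- row_tile3: cream tile number 3 from the fixed end plate in the row standing in the bookend, 28 wide (x) x 22 thick (y) x 38 mm tall; origin at the centre of its underside. Loose, stands by itself
- row_tile4: cream tile number 4 from the fixed end plate in the row standing in the bookend, 28 wide (x) x 22 thick (y) x 38 mm tall; origin at the centre of its underside. Loose, stands by itself
- dice_cup: red plastic dice cup standing open end up, 72 mm across the rim, 85 mm tall; origin at the centre of its underside. Loose bystander
- tea_cup: small white porcelain cup, 70 mm across, 55 mm tall; origin at the centre of its underside. Loose bystander
- saucer: white porcelain saucer, 124 mm across, 16 mm high; origin at the centre of its underside. Loose bystander
- pusher: bamboo tile pusher, a straight L-section stick 320 x 20 x 20 mm lying along its x axis; origin at the centre of its underside. Loose bystander
- die: single white die, 18 mm; origin at the centre of its underside. Loose bystander
- stack_tile1: cream tile number 1 from below in a stack of three lying flat (each 28 x 38 x 22 mm high); origin at the centre of its underside. Loose bystander
- stack_tile2: cream tile number 2 from below in a stack of three lying flat (each 28 x 38 x 22 mm high); origin at the centre of its underside. Loose bystander
- stack_tile3: cream tile number 3 from below in a stack of three lying flat (each 28 x 38 x 22 mm high); origin at the centre of its underside. Loose bystander
Things that resemble listed ones, but are neither listed nor needed, are in the scene too. What is shaped like the row_tile1 but blue or red is not meant.

How it is judged:
By the outcome, as a careful person would: the job done as asked, in the order asked, and still so for the second after the job is handed in, with the robot touching nothing.
It also fails if it takes over 35 s, if anything falls off the work surface, if the arm or the gripper's body presses on something with over 40 N, if the wrist force passes 120 N, or if a joint passes its speed limit or range.

ROBOT

A 7-joint arm with a two-finger parallel gripper is mounted at the origin on the work surface. World frame = base frame: x ahead of the robot, y to its left, z up, the work surface at z = 0. Lengths are in m, angles in degrees, forces in N, time in s.
With the tool pointing down it reaches from about 0.425 to 0.875 m from the base axis. Payload 4.7 kg.
Tool frame: the origin (TCP) lies at the very end of the fingers, on their centre line; the grasp point (between the pads) lies 19 mm behind it; z points along the fingers, y is the direction in which the jaws open and shut (so a half turn about z gives the same grasp; the last joint's range is limited). The gripper opens to 87 mm and grips with 3 to 60 N. Pads are 19 mm wide; open, the fingers measure 117 mm over their backs; the gripper's body (75 mm by 190 mm) begins 51 mm behind the grasp point.
Start: joints at [0.808, 18.392, -4.016, 83.108, 1.295, 78.541, -3.26], TCP at [0.65, -0, 0.223] pointing down, gripper open.
Joint ranges: [-163.93, 163.93], [-17.29, 119.83], [-79.2, 71.16], [3.27, 140.29], [-89.18, 269.18], [5.43, 117.66], [-154.24, 154.24]. Speed limits (degrees/s): [147.25, 147.25, 180, 180, 180, 180, 180].

INTERFACE

Orientations are given as [roll, pitch, yaw] about the fixed x, y, z axes, in that order (R = Rz(yaw) Ry(pitch) Rx(roll)).
In Python, from cell import env gives the robot as it stands.
- The arm moves only by the tool servo_tool, never from a script. Its argument "increments" is a list that holds one entry, the list of rows, each a list of 7 numbers: the shift along the tool's x, y, z in m, then the turn, a rotation vector about the tool's x, y, z in degrees, then the opening, from -1 (shut) to 1 (fully open). In form: [[[dx, dy, dz, rx, ry, rz, fingers], ...]]. A call has 1 to 20 rows; each row is the pose to reach, as a shift and turn from the pose commanded when the call began, along the tool's axes at that moment; what a row does not reach only later rows make up. A row lasts 1/10 s, in which the tool goes at most 50 mm and 8.59 degrees, less where a joint would pass 70% of its speed; a pose out of reach is approached as far as the arm can. A call with a gripper value outside its range is refused whole. The fingers move at their own pace and stop on an object; "squeeze" is the grip in N (left out, the last holds). Time passes only in rows, so rows that repeat a pose let the fingers close. It gives the time, the measured TCP pose, the force and the opening at its end, in the units of the state.
- env.get_obs(): the state, without advancing time (a new reading comes with each control period).
- env.read_camera(name): name is "scene" or "side" or "wrist"; returns a dict with "frame" (384x512x3 uint8, blue, green, red), "intrinsics" (3x3 intrinsics, pixels), "rvec" (rotation vector, rad) and "tvec" (3), from world to camera coordinates, as OpenCV has them. Camera axes: x right, y down, z forward; pixel columns grow to the right and rows downward; lengths in m; the calibration is good to about 2 mm. A picture is of the moment at which its call begins. There is no depth.
- env.sign_off(): hands the job in, once; it reports no verdict.
The state is a dict: "time_s": time; "qpos": joint angles; "joint_velocities": joint speeds; "effort": joint torques, N m; "tool_pos": TCP position; "tool_rot": TCP orientation; "force": force on the tool from outside, world axes, zero at the start; "wrist_torque": the same for the moment, N m; "grip_width": finger opening in m.
Only numpy, scipy, OpenCV 4.12 (cv2) and the standard library are available. Lean on these libraries where they do the work, as an engineer would, in place of code of your own. Each camera call takes 0.05 s, during which the arm holds its last target.

## Working session

There is one attempt and no reset: what is moved stays moved. The work goes in short steps, Python scripts to look and compute and a tool call to move; the robot and the scene stay as the last step left them, time stands still between calls to the robot, and variables do not carry over. Pictures are saved under pics/ and viewed, and the job is handed in when it is done.

Besides the shell and the picture viewer there is one more tool, called after "Emit:" as name(argument=value, ...) on one line, values as JSON. servo_tool: Moves the arm, as the interface text tells. Its arguments: {"type":"object","properties":{"increments":{"type":"array","items":{"type":"array","items":{"type":"array","items":{"type":"number"}}}},"squeeze":{"type":"number"}},"required":["increments"]}

```bash
mkdir -p pics
cat > h.py <<'E'
import numpy as np, cv2, json
from cell import env
def cam(n):
    c=env.read_camera(n); R=cv2.Rodrigues(np.array(c["rvec"],float))[0]
    return c["frame"],np.array(c["intrinsics"],float),R,np.array(c["tvec"],float).ravel()
def ray(c,u,v):
    _,K,R,t=c; d=R.T@np.linalg.inv(K)@np.array([u,v,1.]); return -R.T@t,d
def onplane(c,u,v,z):
    o,d=ray(c,u,v); return o+d*(z-o[2])/d[2]
def proj(c,p):
    _,K,R,t=c; q=K@(R@np.array(p,float)+t); return q[:2]/q[2]
E
python3 - <<'E'
from h import *
for n in ["scene","side","wrist"]:
    c=cam(n); cv2.imwrite(f"pics/{n}0.png",c[0]); print(n,-c[2].T@c[3])
    np.savez(f"{n}0.npz",f=c[0],K=c[1],R=c[2],t=c[3])
o=env.get_obs(); print(o["tool_pos"],o["tool_rot"],o["force"],o["time_s"],o["grip_width"])
E
```

```text
scene [ 1.11325597 -0.28900644  0.69920406]
side [0.33180858 0.45022643 0.80809205]
wrist [0.64922929 0.06644037 0.38372189]
[6.49577233e-01 3.21143564e-06 2.21737168e-01] [-1.79917790e+02  3.47547847e-03  9.00055805e+01] [0.35091008 0.57159517 0.37011331] 0.15 0.0864272640567279
```

View pics/scene0.png

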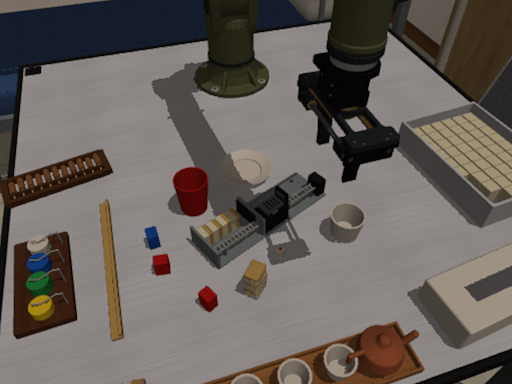

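View pics/side0.png

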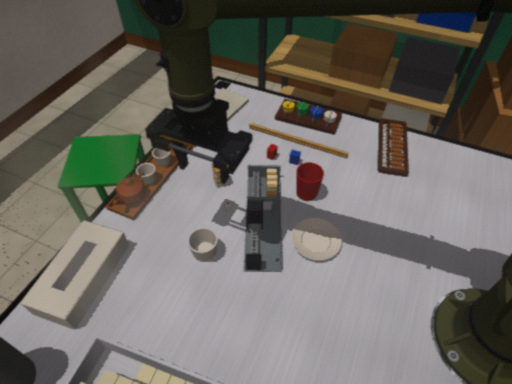

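View pics/wrist0.png

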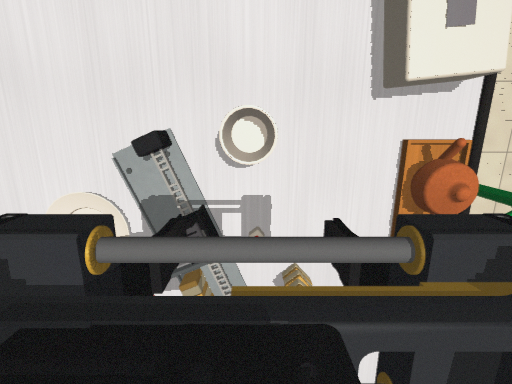

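Run:
```python
import cv2,numpy as np
f=np.load("scene0.npz")["f"]; cv2.imwrite("pics/sc1.png",cv2.resize(f[160:270,180:340],None,fx=5,fy=5,interpolation=cv2.INTER_CUBIC))
f=np.load("side0.npz")["f"]; cv2.imwrite("pics/si1.png",cv2.resize(f[155:280,200:340],None,fx=4.7,fy=4.7,interpolation=cv2.INTER_CUBIC))
```

```text
(no output)
```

View pics/sc1.png

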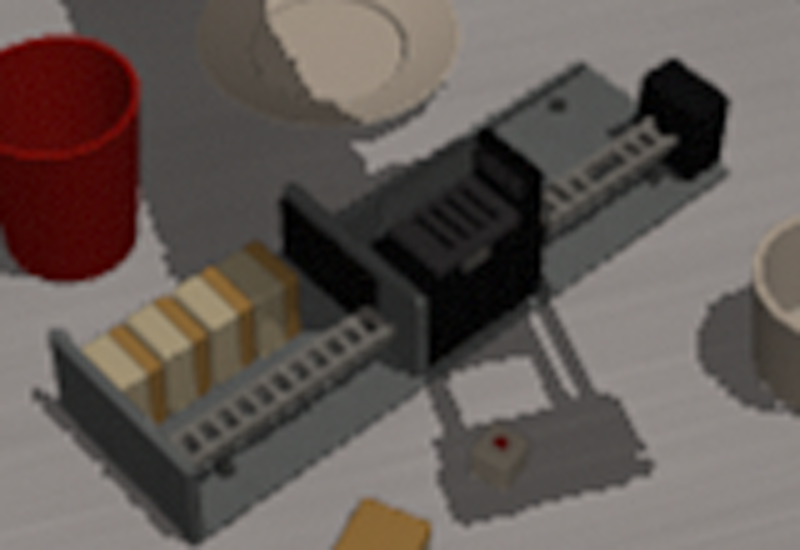

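View pics/si1.png

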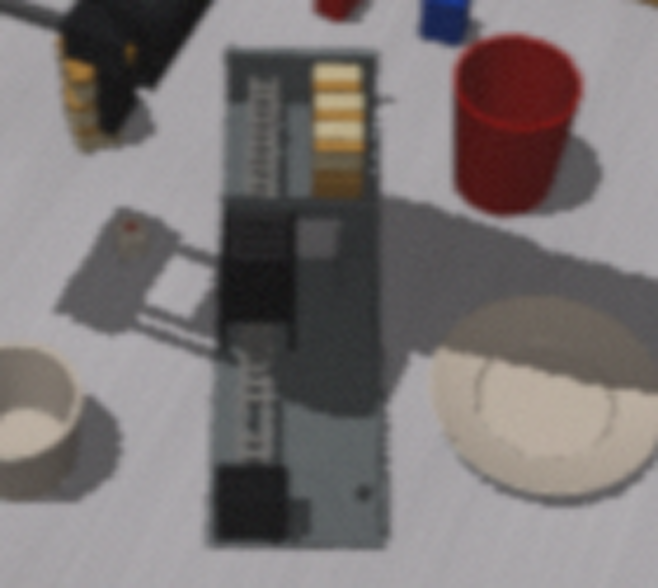

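```bash
cat > m.py <<'E'
import numpy as np,cv2
from h import onplane,ray,proj
def L(n):
    d=np.load(n+"0.npz"); return d["f"],d["K"],d["R"],d["t"]
S=L("scene");D=L("side")
s=lambda x,y:(180+x/5-.4,160+y/5-.4); d=lambda x,y:(200+x/4.7-.4,155+y/4.7-.4)
E
python3 - <<'E'
from m import *
P=lambda n,v:print(n,np.round(v,4))
pp=onplane(S,*s(727,174),.002);P("++S",pp); mp=onplane(S,*s(583,64),.004);P("-+S",mp); pm=onplane(S,*s(197,543),0.0);P("+-S",pm)
a=onplane(D,*d(209,545),.002);P("++D",a);b=onplane(D,*d(387,545),.002);P("-+D",b)
P("-- top D",onplane(D,*d(378,50),.048));P("+- top D",onplane(D,*d(227,50),.048))
P("-- top S",onplane(S,*s(52,333),.048));P("+- top S",onplane(S,*s(195,470),.048))
P("jaw top L S",onplane(S,*s(285,187),.052));P("jaw top R S",onplane(S,*s(428,297),.052))
P("jaw top D +",onplane(D,*d(222,200),.052));P("jaw top D -",onplane(D,*d(380,200),.052))
P("thumb top L S",onplane(S,*s(487,130),.078));P("thumb top R S",onplane(S,*s(541,175),.078))
P("endblk top front S",onplane(S,*s(643,97),.046))
E
```

```text
++S [0.5324 0.0643 0.002 ]
-+S [0.4489 0.0287 0.004 ]
+-S [ 0.6472 -0.2087  0.    ]
++D [0.5308 0.0643 0.002 ]
-+D [0.4502 0.0281 0.002 ]
-- top D [ 0.5666 -0.2439  0.048 ]
+- top D [ 0.6467 -0.2074  0.048 ]
-- top S [ 0.5686 -0.2433  0.048 ]
+- top S [ 0.6482 -0.2069  0.048 ]
jaw top L S [ 0.5254 -0.1366  0.052 ]
jaw top R S [ 0.5991 -0.0999  0.052 ]
jaw top D + [ 0.6003 -0.1014  0.052 ]
jaw top D - [ 0.5227 -0.1366  0.052 ]
thumb top L S [ 0.5437 -0.0563  0.078 ]
thumb top R S [ 0.5737 -0.0445  0.078 ]
endblk top front S [0.5161 0.0265 0.046 ]
```

Run:
```python
from m import *
c=np.array([.5489,-.0896]);a=np.radians(23.2);X=np.array([np.cos(a),np.sin(a)]);Y=np.array([-X[1],X[0]])
def hold(p): r=p[:2]-c; return np.round([r@X,r@Y],4)
for q in [(383,240),(430,275),(520,213),(468,177)]: print("pad",hold(onplane(S,*s(*q),.058)))
im=cv2.resize(S[0][160:270,180:340],None,fx=5,fy=5,interpolation=cv2.INTER_CUBIC)
im2=cv2.resize(D[0][155:280,200:340],None,fx=4.7,fy=4.7,interpolation=cv2.INTER_CUBIC)
def dr(x,y,z,col):
    p=[*(c+x*X+y*Y),z]
    u=proj(S,p); cv2.circle(im,tuple(int(v) for v in ((u-[180,160]+.4)*5)),3,col,-1)
    u=proj(D,p); cv2.circle(im2,tuple(int(v) for v in ((u-[200,155]+.4)*4.7)),3,col,-1)
y0=.0
for x in (.007,.037):
    for y in (-.022,.022): dr(x,y0+y,.058,(0,255,0))
for x in (.004,.040):
    for y in (.024,.032): dr(x,y0+y,.078,(0,0,255))
for x in(-.045,.045): 
    for y in(-.15,.15): dr(x,y,.004,(255,0,0))
dr(.022,.120,.046,(0,255,255))
cv2.imwrite("pics/o1.png",im);cv2.imwrite("pics/o2.png",im2)
```

```text
pad [ 0.0121 -0.0264]
pad [ 0.0379 -0.0246]
pad [0.0373 0.0247]
pad [0.009  0.0225]
```

View pics/o1.png

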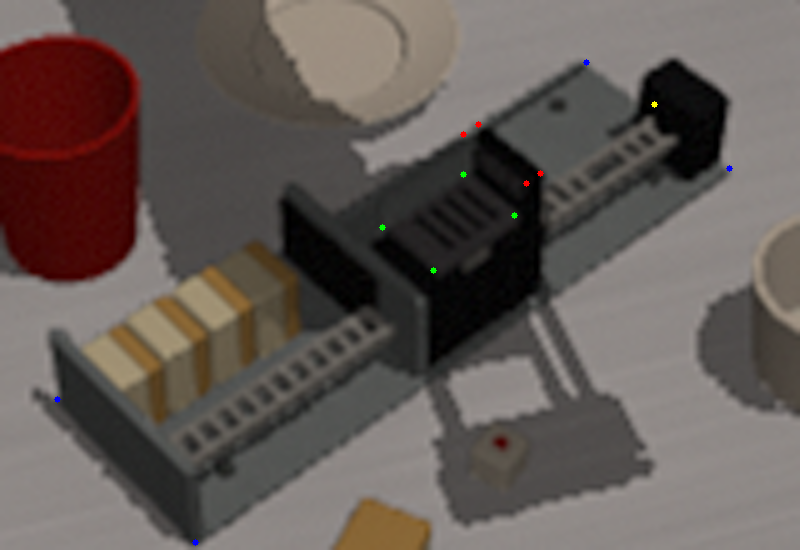

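View pics/o2.png

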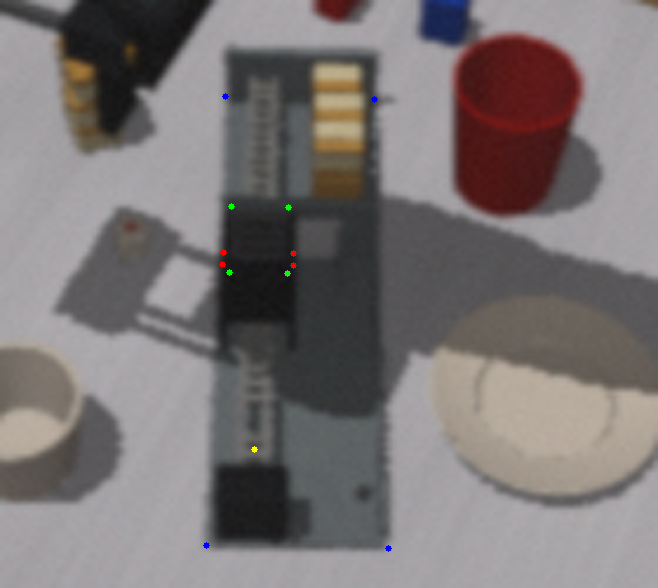

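The bookend is found consistently in both views: its origin is near (0.549, -0.090) with yaw 23.2°. The pad centre is near bookend y = 0, and about 90 mm of travel remains. I'll close the fingers and hover over the pad.

Emit:
servo_tool(increments=[[[-0.008, -0.01, 0.01, 0, 0, -3, -1], [-0.02, -0.023, 0.028, 0, 0, -8, -1], [-0.034, -0.04, 0.05, 0, 0, -13, -1], [-0.05, -0.058, 0.075, 0, 0, -18, -1], [-0.063, -0.074, 0.098, 0, 0, -22, -1], [-0.071, -0.083, 0.11, 0, 0, -23.2, -1], [-0.072, -0.084, 0.112, 0, 0, -23.2, -1], [-0.072, -0.084, 0.112, 0, 0, -23.2, -1], [-0.072, -0.084, 0.112, 0, 0, -23.2, -1], [-0.072, -0.084, 0.112, 0, 0, -23.2, -1]]], squeeze=10)

```text
time_s: 1.15
tool_pos: [0.5674, -0.0712, 0.1116]
tool_rot: [179.9, 0.0, 113.3]
force: [0.5, 0.4, 0.1]
grip_width: 0.0149
```

Run:
```python
from h import *
o=env.get_obs(); print(o["tool_pos"],o["tool_rot"],o["force"],o["time_s"],o["grip_width"])
for n,(a,b,x,y) in {"scene":(100,260,190,350),"side":(110,280,180,340)}.items():
    c=cam(n); cv2.imwrite(f"pics/{n}1.png",cv2.resize(c[0][a:b,x:y],None,fx=3.5,fy=3.5,interpolation=cv2.INTER_CUBIC))
```

```text
[ 0.5673523  -0.07117381  0.11162086] [1.79882648e+02 4.45043137e-02 1.13260304e+02] [0.48589808 0.37472174 0.14809382] 1.15 0.014943892978407092
```

View pics/scene1.png

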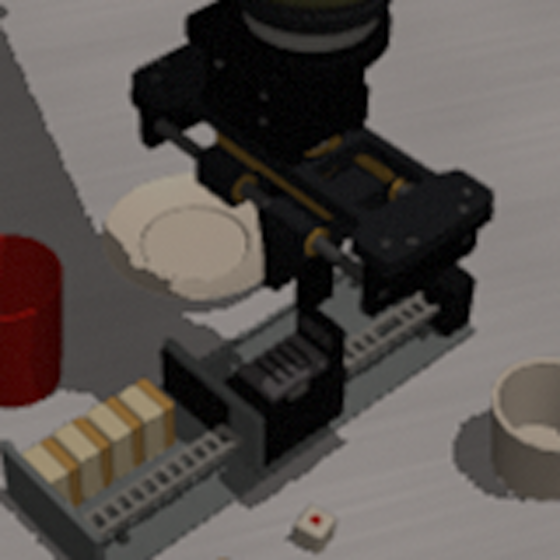

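View pics/side1.png

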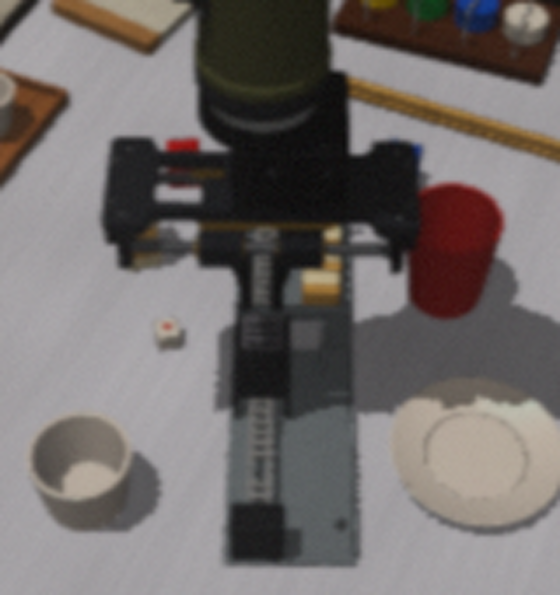

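Emit:
servo_tool(increments=[[[0, -0.001, 0.012, 0, 0, 0, -1], [0, -0.001, 0.027, 0, 0, 0, -1], [0, -0.001, 0.04, 0, 0, 0, -1], [0, -0.001, 0.047, 0, 0, 0, -1], [0, -0.001, 0.048, 0, 0, 0, -1]]])

```text
time_s: 1.75
tool_pos: [0.5638, -0.0723, 0.0606]
tool_rot: [-179.8, -0.1, 113.2]
force: [0.4, -0.7, -0.1]
grip_width: 0.0002
```

Run:
```python
from h import *
o=env.get_obs(); print(o["tool_pos"],o["force"],o["time_s"],o["grip_width"])
for n,(a,b,x,y) in {"scene":(150,250,210,340)}.items():
    c=cam(n); cv2.imwrite(f"pics/{n}2.png",cv2.resize(c[0][a:b,x:y],None,fx=5.5,fy=5.5,interpolation=cv2.INTER_CUBIC))
```

```text
[ 0.5638055  -0.07229808  0.0605824 ] [ 0.4319227  -0.70772255 -0.08893037] 1.75 0.0001868817488260479
```

View pics/scene2.png

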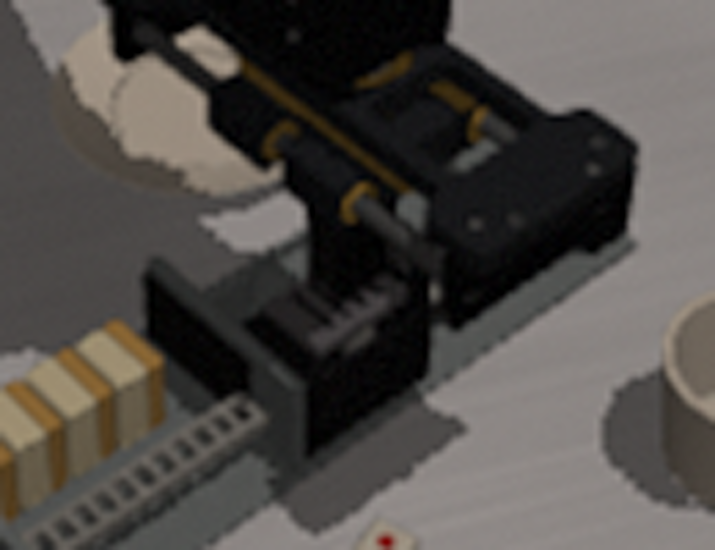

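Emit:
servo_tool(increments=[[[0, 0.002, 0, 0, 0, 0, -1], [0, 0.002, 0.003, 0, 0, 0, -1], [0, 0.002, 0.006, 0, 0, 0, -1], [0, 0.002, 0.009, 0, 0, 0, -1], [0, 0.002, 0.01, 0, 0, 0, -1], [0, 0.002, 0.01, 0, 0, 0, -1]]])

```text
time_s: 2.4
tool_pos: [0.5678, -0.0716, 0.0532]
tool_rot: [179.9, 0.0, 113.2]
force: [1.2, -0.0, 4.7]
grip_width: 0.0006
```

Emit:
servo_tool(increments=[[[0, 0, 0.002, 0, 0, 0, -1], [0, 0, 0.004, 0, 0, 0, -1], [0, 0, 0.004, 0, 0, 0, -1], [0, 0, 0.004, 0, 0, 0, -1]]])

```text
time_s: 2.8
tool_pos: [0.5678, -0.0716, 0.0494]
tool_rot: [179.9, 0.0, 113.2]
force: [0.3, 0.1, 6.6]
grip_width: 0.0003
```

Emit:
servo_tool(increments=[[[0.002, 0, 0, 0, 0, 0, -1], [0.004, 0, 0, 0, 0, 0, -1], [0.006, 0, 0, 0, 0, 0, -1], [0.009, 0, 0, 0, 0, 0, -1], [0.012, 0, 0, 0, 0, 0, -1], [0.016, 0, 0, 0, 0, 0, -1], [0.02, 0, 0, 0, 0, 0, -1], [0.02, 0, 0, 0, 0, 0, -1]]])

```text
time_s: 3.6
tool_pos: [0.5602, -0.0538, 0.0494]
tool_rot: [179.9, 0.1, 113.2]
force: [1.4, -0.3, 5.3]
grip_width: 0.0007
```

Run:
```python
from h import *
o=env.get_obs(); print(o["tool_pos"],o["force"],o["time_s"],o["grip_width"])
for n,(a,b,x,y) in {"scene":(150,250,210,340)}.items():
    c=cam(n); cv2.imwrite(f"pics/{n}3.png",cv2.resize(c[0][a:b,x:y],None,fx=5.5,fy=5.5,interpolation=cv2.INTER_CUBIC))
```

```text
[ 0.56018542 -0.05377736  0.04944246] [ 1.37834106 -0.32254796  5.30947305] 3.6 0.0006812560382637733
```

View pics/scene3.png

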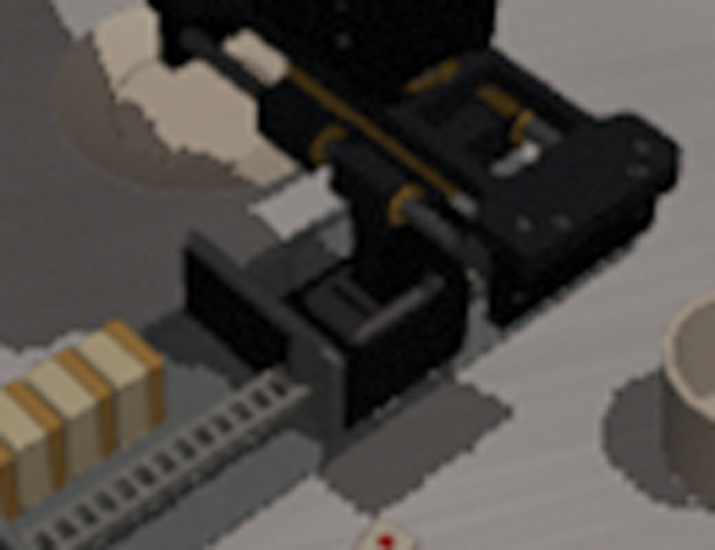

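Emit:
servo_tool(increments=[[[0.003, 0, 0, 0, 0, 0, -1], [0.007, 0, 0, 0, 0, 0, -1], [0.012, 0, 0, 0, 0, 0, -1], [0.017, 0, 0, 0, 0, 0, -1], [0.022, 0, 0, 0, 0, 0, -1], [0.027, 0, 0, 0, 0, 0, -1], [0.032, 0, 0, 0, 0, 0, -1], [0.037, 0, 0, 0, 0, 0, -1], [0.042, 0, 0, 0, 0, 0, -1], [0.047, 0, 0, 0, 0, 0, -1], [0.052, 0, 0, 0, 0, 0, -1], [0.056, 0, 0, 0, 0, 0, -1], [0.058, 0, 0, 0, 0, 0, -1], [0.06, 0, 0, 0, 0, 0, -1], [0.06, 0, 0, 0, 0, 0, -1]]])

```text
time_s: 5.15
tool_pos: [0.5368, 0.0011, 0.0495]
tool_rot: [179.9, 0.1, 113.2]
force: [1.4, -0.7, 5.8]
grip_width: 0.0005
```

Emit:
servo_tool(increments=[[[0.001, 0, 0, 0, 0, 0, -1], [0.003, 0, 0, 0, 0, 0, -1], [0.005, 0, 0, 0, 0, 0, -1], [0.007, 0, 0, 0, 0, 0, -1], [0.008, 0, 0, 0, 0, 0, -1], [0.008, 0, 0, 0, 0, 0, -1]]])

```text
time_s: 5.75
tool_pos: [0.5338, 0.0084, 0.0495]
tool_rot: [179.8, 0.1, 113.2]
force: [2.5, -1.0, 5.4]
grip_width: 0.0004
```

Run:
```python
from h import *
o=env.get_obs(); print(o["tool_pos"],o["force"],o["time_s"],o["grip_width"])
ims=[]
for n,(a,b,x,y) in {"scene":(140,240,230,350),"side":(190,290,210,330)}.items():
    c=cam(n); ims.append(cv2.resize(c[0][a:b,x:y],None,fx=5,fy=5,interpolation=cv2.INTER_CUBIC))
cv2.imwrite("pics/4a.png",ims[0]);cv2.imwrite("pics/4b.png",ims[1])
```

```text
[0.53378881 0.00835991 0.04947265] [ 2.51867961 -1.03337663  5.42572803] 5.75 0.00044375688265292895
```

View pics/4a.png

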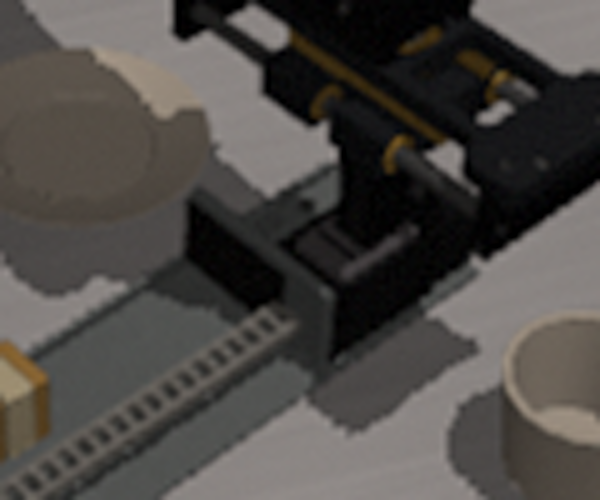

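View pics/4b.png

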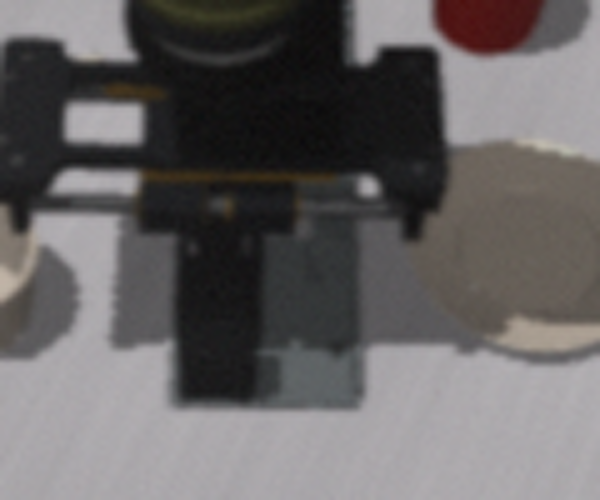

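Emit:
servo_tool(increments=[[[0.001, 0, 0, 0, 0, 0, -1], [0.002, 0, 0, 0, 0, 0, -1], [0.003, 0, 0, 0, 0, 0, -1], [0.004, 0, 0, 0, 0, 0, -1], [0.005, 0, 0, 0, 0, 0, -1]]])

```text
time_s: 6.35
tool_pos: [0.532, 0.0125, 0.0495]
tool_rot: [179.8, 0.2, 113.2]
force: [2.2, -2.9, 7.0]
grip_width: 0.0004
```

Emit:
servo_tool(increments=[[[0.001, 0, 0, 0, 0, 0, -1], [0.002, 0, 0, 0, 0, 0, -1], [0.003, 0, 0, 0, 0, 0, -1], [0.003, 0, 0, 0, 0, 0, -1]]])

```text
time_s: 6.75
tool_pos: [0.5305, 0.0148, 0.0494]
tool_rot: [179.9, 0.2, 113.2]
force: [2.0, -2.2, 5.4]
grip_width: 0.0004
```

Emit:
servo_tool(increments=[[[0.001, 0, 0, 0, 0, 0, -1], [0.002, 0, 0, 0, 0, 0, -1], [0.003, 0, 0, 0, 0, 0, -1], [0.003, 0, 0, 0, 0, 0, -1]]])

```text
time_s: 7.15
tool_pos: [0.5292, 0.0173, 0.0493]
tool_rot: [179.9, 0.2, 113.1]
force: [2.3, -3.0, 6.6]
grip_width: 0.0007
```

Emit:
servo_tool(increments=[[[0.001, 0, 0, 0, 0, 0, -1], [0.002, 0, 0, 0, 0, 0, -1], [0.003, 0, 0, 0, 0, 0, -1], [0.003, 0, 0, 0, 0, 0, -1]]])

```text
time_s: 7.55
tool_pos: [0.529, 0.0179, 0.0494]
tool_rot: [179.9, 0.3, 113.1]
force: [3.9, -6.8, 4.2]
grip_width: 0.0005
```

Emit:
servo_tool(increments=[[[0.001, 0, 0.0005, 0, 0, 0, -1], [0.002, 0, 0.0005, 0, 0, 0, -1], [0.002, 0, 0.0005, 0, 0, 0, -1]]])

```text
time_s: 7.85
tool_pos: [0.529, 0.0179, 0.0494]
tool_rot: [179.8, 0.5, 113.0]
force: [4.9, -11.0, 5.6]
grip_width: 0.0002
```

Run:
```python
from h import *
c=cam("scene"); cv2.imwrite("pics/5a.png",cv2.resize(c[0][140:240,230:350],None,fx=5,fy=5,interpolation=cv2.INTER_CUBIC))
```

```text
(no output)
```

View pics/5a.png

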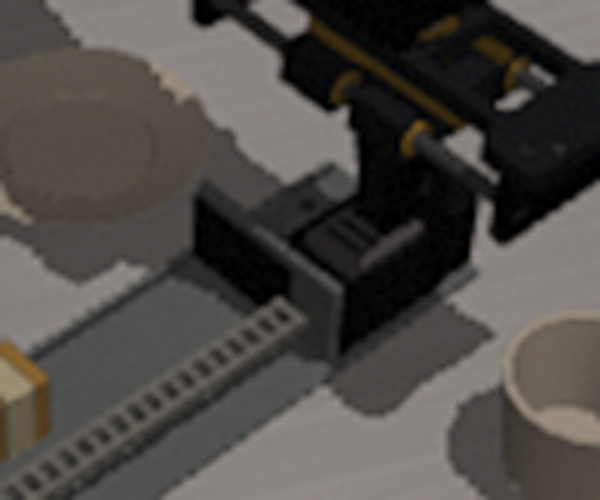

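Emit:
servo_tool(increments=[[[-0.0015, 0, 0, 0, 0, 0, -1], [-0.0025, 0, -0.002, 0, 0, 0, -1], [-0.0025, 0, -0.006, 0, 0, 0, -1], [-0.0025, 0, -0.01, 0, 0, 0, -1], [-0.0025, 0, -0.015, 0, 0, 0, -1], [-0.0025, 0, -0.022, 0, 0, 0, -1], [-0.0025, 0, -0.032, 0, 0, 0, -1], [-0.0025, 0, -0.05, 0, 0, 0, -1], [-0.0025, 0, -0.07, 0, 0, 0, -1], [-0.0025, 0, -0.095, 0, 0, 0, -1], [-0.0025, 0, -0.12, 0, 0, 0, -1], [-0.0025, 0, -0.14, 0, 0, 0, -1], [-0.0025, 0, -0.15, 0, 0, 0, -1], [-0.0025, 0, -0.15, 0, 0, 0, -1]]])

```text
time_s: 9.3
tool_pos: [0.5273, 0.0216, 0.1986]
tool_rot: [179.9, 0.0, 113.2]
force: [0.4, -0.1, -0.8]
grip_width: 0.0005
```

Run:
```python
from h import *
o=env.get_obs(); print(o["tool_pos"],o["force"],o["time_s"])
c=cam("scene"); cv2.imwrite("pics/6a.png",cv2.resize(c[0][140:280,180:350],None,fx=4.5,fy=4.2,interpolation=cv2.INTER_CUBIC))
c=cam("side"); cv2.imwrite("pics/6b.png",cv2.resize(c[0][155:280,190:340],None,fx=4.7,fy=4.7,interpolation=cv2.INTER_CUBIC))
```

```text
[0.52726435 0.02155917 0.19862205] [ 0.42109558 -0.06838747 -0.81547511] 9.3
```

View pics/6a.png

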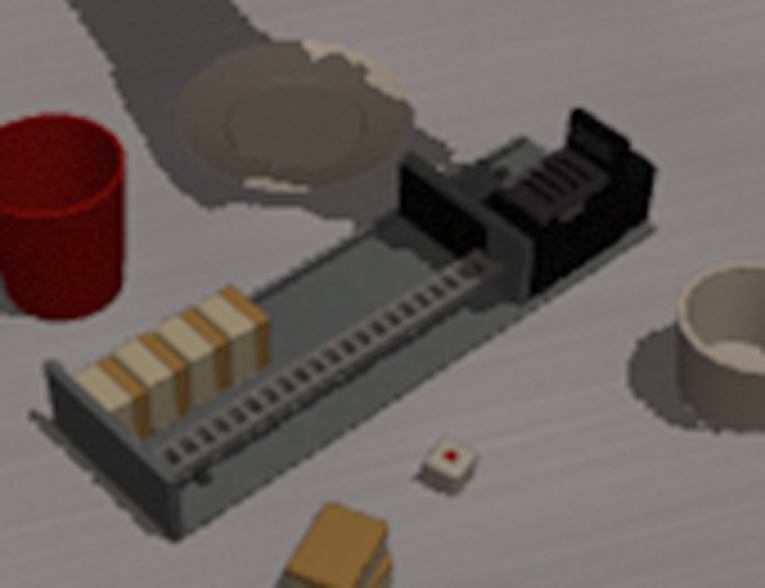

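View pics/6b.png

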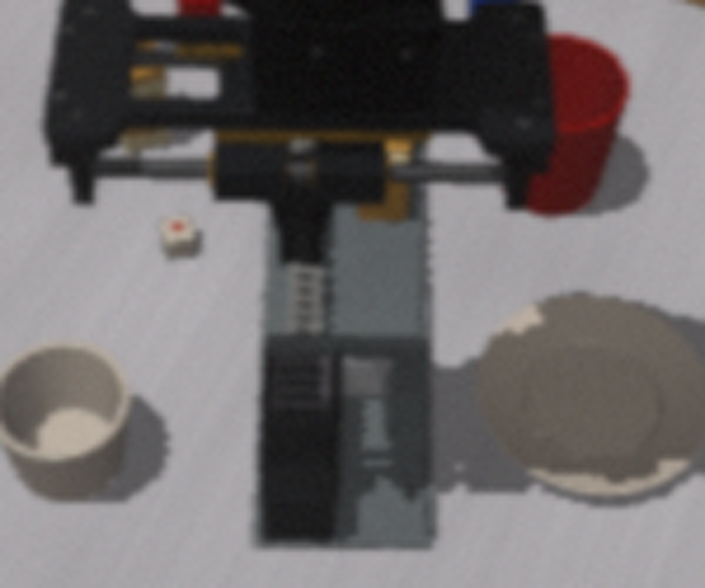

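The scene view shows the carriage against the end block (crop 630,170), with no gap between them. The pad is up again (555,185), and all four tiles stand in place (80–270, 290–430). The arm is clear.

```bash
python3 -c "
from h import *
print(env.sign_off())"
```

```text
the job is handed in; nothing more can be done
None
```

The ratchet bookend is open and the job is handed in, at about 9.4 s of the 35 s allowed. With the closed fingertips I pressed the release pad fully down (TCP at about 49.4 mm, 6.6 N). I kept it down while pushing the jaw back roughly 90 mm, then lifted straight off.

- **Jaw fully back:** the tool stopped moving while the force opposing the push rose from about 3 N to about 12 N. The last scene picture shows the carriage against the end block.
- **Pad:** it looks sprung up in the last scene picture; I judged that by eye and did not measure its height.
- **Tiles and other objects:** all four row tiles stand where they were. The dice cup, saucer, tea cup, die and tile stack look unmoved in the cropped views. I did not recheck the bamboo pusher.
- **Arm:** it ended about 150 mm above where it pressed, touching nothing.

No check failed. The only disagreement was that my first estimates of the bookend parts differed by 2–4 mm between views.

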